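Find the full tablet tin by feel

TASK

The tins of disinfectant tablets at the registration desk all look alike, but only one is still full. Heft them one at a time in the order blue mat, yellow mat, green mat, lifting each a few centimetres straight up and standing it back upright on the spot where it stood, and then finish with the heaviest one held up, upright, in the gripper at least 15 cm above the desk: the program ends while still holding it, the two lighter tins are back in their places, and the bottle, stapler and mask box are left alone.

Things in the scene. Friction and masses are not known exactly. Their poses are not given: they have to be found in the camera images.
- tin_a: one of three identical closed round tins, 64 mm diameter, 100 mm high, straight sides, white with two red bands and a metal lid; rigid; a 25 N grip holds it. Origin: centre of its underside, z up. Starts upright within 6 mm of the centre of any one of the mats. Weight cannot be seen: the heaviest is 460 to 640 g, the other two 160 to 350 g, at least 120 g less.
- tin_b: one of three identical closed round tins, 64 mm diameter, 100 mm high, straight sides, white with two red bands and a metal lid; rigid; a 25 N grip holds it. Origin: centre of its underside, z up. Starts upright within 6 mm of the centre of any one of the mats. Weight cannot be seen: the heaviest is 460 to 640 g, the other two 160 to 350 g, at least 120 g less.
- tin_c: one of three identical closed round tins, 64 mm diameter, 100 mm high, straight sides, white with two red bands and a metal lid; rigid; a 25 N grip holds it. Origin: centre of its underside, z up. Starts upright within 6 mm of the centre of any one of the mats. Weight cannot be seen: the heaviest is 460 to 640 g, the other two 160 to 350 g, at least 120 g less.
- mat_blue: blue square plastic mat, 100 x 100 mm and 4 mm thick, fixed on the desk; one tin stands on it. Origin: centre of its underside, at desk level. The three mats stand in a rough row across the desk, at least 130 mm between centres, colours in any order, turned a little.
- mat_yellow: yellow square plastic mat, 100 x 100 mm and 4 mm thick, fixed on the desk; one tin stands on it. Origin: centre of its underside, at desk level. The three mats stand in a rough row across the desk, at least 130 mm between centres, colours in any order, turned a little.
- mat_green: green square plastic mat, 100 x 100 mm and 4 mm thick, fixed on the desk; one tin stands on it. Origin: centre of its underside, at desk level. The three mats stand in a rough row across the desk, at least 130 mm between centres, colours in any order, turned a little.
- gel_bottle: bystander: hand-gel pump bottle, 60 mm diameter, 135 mm high, clear with a blue label and white pump, left (+y) of the work. Origin: centre of its underside.
- stapler: bystander: black and steel stapler, 150 x 38 x 48 mm, long side along its x axis, right (-y) of the work. Origin: centre of its underside.
- mask_box: bystander: white and blue carton of masks, 100 x 190 x 80 mm (long side along its y axis), beyond the tins (+x). Origin: centre of its underside.
Mind the look-alikes: they are no part of the job. Several things have the shape of the mat_yellow; the one meant has the colours described above.

How it is judged:
By the outcome, as a careful person would: the job done as asked, in the order asked, and still so for the second after the job is handed in, while the arm keeps its last pose, push and grip.
It also fails if it takes over 72 s, if anything falls off the work surface, if the arm or the gripper's body presses on something with over 40 N, if the wrist force passes 120 N, or if a joint passes its speed limit or range.

ROBOT

A 7-joint arm with a two-finger parallel gripper is mounted at the origin on the work surface. World frame = base frame: x ahead of the robot, y to its left, z up, the work surface at z = 0. Lengths are in mm, angles in rad, forces in N, time in s.
With the tool pointing down it reaches from about 400 to 875 mm from the base axis. Payload 4.4 kg.
Tool frame: the origin (TCP) lies between the finger pads; the fingertips stand ctrl.finger_overhang ahead of it and the grasp point (between the pads) lies 11 mm behind it (ctrl.finger_overhang is the distance from the TCP to the fingertips, in mm); z points along the fingers, y is the direction in which the jaws open and shut (so a half turn about z gives the same grasp; the last joint's range is limited). The gripper opens to 85 mm and grips with 20 to 120 N. Pads are 22 mm wide; open, the fingers measure 114 mm over their backs; the gripper's body (76 mm by 85 mm) begins 54 mm behind the grasp point. The pads swing forward as they close: fully open they stand 13 mm farther back than shut.
Start: joints at [1.053, 0.628, 0.038, 1.517, -0.027, 0.996, -0.02], TCP at [283.809, -584.782, 239.313] pointing down, gripper open.
Joint ranges: [-3.06, 3.06], [-0.37, 2.12], [-1.25, 1.32], [0.18, 2.47], [-1.1, 4.24], [0.23, 1.98], [-2.94, 2.94]. Speed limits (rad/s): [2.57, 2.57, 3.14, 3.14, 3.14, 3.14, 3.14].

INTERFACE

Orientations are given as [roll, pitch, yaw] about the fixed x, y, z axes, in that order (R = Rz(yaw) Ry(pitch) Rx(roll)).
In Python, from cell import ctrl gives the robot as it stands. The module is installed in compiled form; this text tells all that it offers.
- The arm moves only by the tool step_arm, never from a script. Its argument "deltas" is a list that holds one entry, the list of rows, each a list of 7 numbers: the opening, from 0 (shut) to 1 (fully open), then the shift along the world's x, y, z in mm, then the turn, a rotation vector about the world's x, y, z in rad. In form: [[[grip, tx, ty, tz, rx, ry, rz], ...]]. A call has 1 to 10 rows; each row shifts and turns the commanded pose from where the row before left it; what a row does not reach is not made up. A row lasts 1/12 s, in which the tool goes at most 41.7 mm and 7.16 degrees, less where a joint would pass 70% of its speed; a pose out of reach is approached as far as the arm can. A call is refused whole if a number of a shift passes 41.7 or a number of a turn 0.125, either way. A call with a gripper value outside its range is refused whole. The fingers move at their own pace and stop on an object; the grip force is fixed at half the most. Time passes only in rows, so rows that do not move let the fingers close. It gives the time, the measured TCP pose, the force and the opening at its end, in the units of the state.
- ctrl.read_state(): the state, without advancing time (a new reading comes with each control period).
- ctrl.get_image(name): name is "scene" or "top" or "wrist"; returns (picture, depth): 384x512x3 uint8, red, green, blue; 384x512 float32, mm along the optical axis (not along the pixel's ray), 0 where there is no reading.
- ctrl.camera_info(name): a dict with "intrinsics" (3x3 intrinsics, pixels), "rvec" (rotation vector, rad) and "tvec" (3), from world to camera coordinates, as OpenCV has them. Camera axes: x right, y down, z forward; pixel columns grow to the right and rows downward; lengths in mm; the calibration is good to about 2 mm. A picture is of the moment at which its call begins: read the wrist's pose just before it. camera_info takes no time and is no camera call; for the wrist camera it gives the pose at the moment of the call.
- ctrl.finish_job(): hands the job in, once; it reports no verdict.
The state is a dict: "clock": time; "qpos": joint angles; "qd": joint speeds; "tau": joint torques, N m; "eef_pos": TCP position; "tool_rot": TCP orientation; "force": force on the tool from outside, world axes, zero at the start; "torque": the same for the moment, N m; "width": finger opening in mm.
Only numpy, scipy, OpenCV 4.12 (cv2) and the standard library are available. Lean on these libraries where they do the work, as an engineer would, in place of code of your own. Each camera call takes 0.05 s, during which the arm holds its last target.

## Working session

There is one attempt and no reset: what is moved stays moved. The work goes in short steps, Python scripts to look and compute and a tool call to move; the robot and the scene stay as the last step left them, time stands still between calls to the robot, and variables do not carry over. Pictures are saved under pics/ and viewed, and the job is handed in when it is done.

Besides the shell and the picture viewer there is one more tool, called after "Call:" as a command line: name --argument value ..., lists and objects as JSON in quotes. step_arm: Moves the arm, as the interface text tells. Its arguments: {"type":"object","properties":{"deltas":{"type":"array"}},"required":["deltas"]}

```bash
mkdir -p pics
python3 - <<'E'
from cell import ctrl
import cv2,numpy as np
s=ctrl.read_state();print(s,ctrl.finger_overhang)
for n in("top","scene"):
    p,d=ctrl.get_image(n);cv2.imwrite(f"pics/{n}0.png",p[:,:,::-1]);np.savez(f"{n}0.npz",p=p,d=d);print(n,ctrl.camera_info(n))
E
```

```text
{'clock': 0.0, 'qpos': array([ 1.05322616,  0.62934304,  0.03841612,  1.51838081, -0.02696817,
        0.99629095, -0.0199889 ]), 'qd': array([ 0.00046401, -0.00011415, -0.00056276,  0.0022033 ,  0.00024333,
        0.00018772,  0.0002672 ]), 'tau': array([ 4.90901439e-04, -5.63400793e+01,  1.22616861e+00, -1.93443775e+01,
        1.08794920e-02,  1.05308407e-02,  1.49110292e-05]), 'eef_pos': array([ 283.52619775, -584.22118109,  238.38651583]), 'tool_rot': array([-3.13968822e+00,  3.67319015e-05,  4.51819230e-01]), 'force': array([-0.55921685,  0.32777821,  1.09386101]), 'torque': array([0.00263416, 0.02131307, 0.01416812]), 'width': 85.46384682634823} 8.0
top {'intrinsics': array([[373.16906982,   0.        , 259.09122658],
       [  0.        , 373.16906982, 194.78694237],
       [  0.        ,   0.        ,   1.        ]]), 'rvec': array([ 2.10555132, -2.11824742,  0.19176577]), 'tvec': array([ 10.08804496, 550.12702169, 950.94999298])}
scene {'intrinsics': array([[445.08848383,   0.        , 256.86852372],
       [  0.        , 445.08848383, 188.85369359],
       [  0.        ,   0.        ,   1.        ]]), 'rvec': array([ 1.1952736 ,  2.39023702, -0.87590593]), 'tvec': array([ 327.2456672 , -293.13472349, 1626.46257308])}
```

```bash
sleep 3; ls pics
```

```text
scene0.png
top0.png
```

View pics/top0.png

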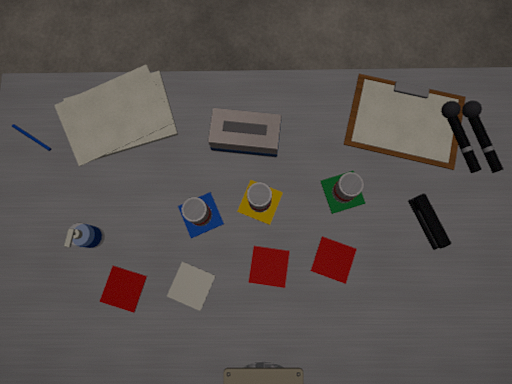

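View pics/scene0.png

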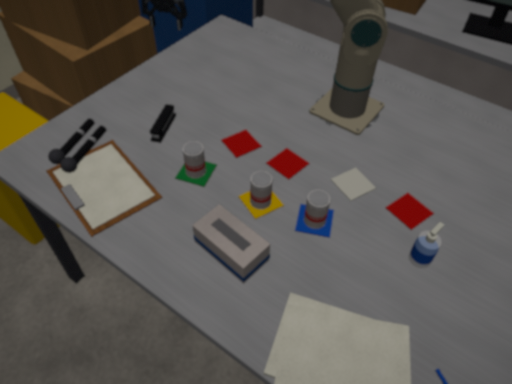

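The top view shows the blue mat with its tin near (197,211), yellow near (260,198) and green near (346,190). The red and white mats are decoys. The bottle is at (85,236), the stapler at (430,221) and the mask box at (245,130).

```bash
cat > h.py <<'E'
import numpy as np,cv2
def cloud(info,d):
    K=info['intrinsics'];R,_=cv2.Rodrigues(info['rvec']);t=info['tvec']
    v,u=np.mgrid[:d.shape[0],:d.shape[1]]
    c=np.stack([(u-K[0,2])/K[0,0]*d,(v-K[1,2])/K[1,1]*d,d],-1)
    return (c-t)@R
E
python3 - <<'E'
from cell import ctrl
from h import *
for n in("top","scene"):
    z=np.load(f"{n}0.npz");p,d=z['p'],z['d'];W=cloud(ctrl.camera_info(n),d);ok=d>0
    hsv=cv2.cvtColor(p,cv2.COLOR_RGB2HSV)
    print(n,"table z",np.median(W[...,2][ok&(abs(W[...,2])<15)]))
    m=(ok&(W[...,2]>85)&(W[...,2]<120)&(W[...,0]<700)&(abs(W[...,1])<350)&(W[...,0]>300)).astype(np.uint8)
    k,l,st,c=cv2.connectedComponentsWithStats(m)
    for i in range(1,k):
        if st[i,4]<60:continue
        q=W[l==i]; zt=np.median(q[:,2]); q2=q[abs(q[:,2]-zt)<6]
        (cx,cy),r=cv2.minEnclosingCircle(q2[:,:2].astype(np.float32))
        print("blob",c[i].round(),st[i,4],"mean",q2.mean(0).round(1),"circ",round(cx,1),round(cy,1),round(r,1))
    for nm,lo,hi in(("blue",(100,150,40),(125,255,255)),("yellow",(18,130,60),(32,255,255)),("green",(45,100,30),(85,255,255))):
        mm=cv2.inRange(hsv,lo,hi)
        k,l,st,c=cv2.connectedComponentsWithStats(mm)
        for i in range(1,k):
            if st[i,4]<150:continue
            q=W[(l==i)&ok&(W[...,2]<20)]
            if len(q)<50 or np.hypot(*q.mean(0)[:2])>900:continue
            r=cv2.minAreaRect(q[:,:2].astype(np.float32));print(nm,[np.round(x,1) for x in r],q[:,2].mean().round(1))
    if n=="top":
        for a,b,nm in((.0,0,0),):
            pass
        for zlo,(u0,v0,u1,v1) in((10,(60,215,110,255)),(10,(400,185,460,255)),(20,(200,100,290,160))):
            q=W[v0:v1,u0:u1].reshape(-1,3);q=q[(q[:,2]>zlo)];print(q.min(0).round(),q.max(0).round())
E
```

```text
top table z 0.4969918869000166
blob [351. 184.] 509 mean [ 567.6 -229.4  104.4] circ 568.1 -229.9 32.0
blob [259. 194.] 491 mean [542.6   5.5 104. ] circ 543.5 5.7 32.0
blob [194. 209.] 507 mean [505.  171.6 103.9] circ 505.8 171.8 32.1
blue [array([504.7, 173.1]), array([99.1, 99.5]), np.float64(23.9)] 3.9
yellow [array([541.1,   6.2]), array([99.8, 99.4]), np.float64(67.9)] 4.0
green [array([ 567.7, -227.9]), array([99.4, 98.8]), np.float64(16.8)] 4.1
[355.  -7.  10.] [ 473.  497. 1040.]
[ 355. -497.   10.] [ 554.   -7. 1040.]
[355. -55.  20.] [ 790.  144. 1040.]
scene table z 0.8013656817404959
blob [193. 150.] 334 mean [ 571.1 -226.9  103.7] circ 567.9 -228.8 33.3
blob [261. 180.] 376 mean [546.1   8.  103.8] circ 543.8 6.1 33.2
blob [318. 200.] 417 mean [508.3 174.1 104.2] circ 506.0 172.9 34.0
blue [array([507. , 174.7]), array([97.8, 95.6]), np.float64(23.2)] 4.4
yellow [array([542.2,   6.9]), array([100.2,  99.8]), np.float64(67.5)] 4.3
green [array([ 570.1, -227. ]), array([102. , 101.3]), np.float64(17.7)] 4.1
```

Call:
step_arm --deltas '[[[1,21.6,33.4,0,0,0,0],[1,21.6,33.4,0,0,0,0],[1,21.6,33.4,0,0,0,0],[1,21.6,33.4,0,0,0,0],[1,21.6,33.4,0,0,0,0],[1,21.6,33.4,0,0,0,0],[1,21.6,33.4,0,0,0,0],[1,21.6,33.4,0,0,0,0],[1,21.6,33.4,0,0,0,0],[1,21.6,33.4,0,0,0,0]]]'

```text
clock: 0.93
eef_pos: [500.3, -248.9, 239.1]
tool_rot: [-3.141, 0.0, 0.452]
force: [1.3, -1.3, 0.7]
width: 85.1
```

Call:
step_arm --deltas '[[[1,0.5,38,0,0,0,0],[1,0.5,38,0,0,0,0],[1,0.5,38,0,0,0,0],[1,0.5,38,0,0,0,0],[1,0.5,38,0,0,0,0],[1,0.5,38,0,0,0,0],[1,0.5,38,0,0,0,0],[1,0.5,38,0,0,0,0],[1,0.5,38,0,0,0,0],[1,0.5,38,0,0,0,0]]]'

```text
clock: 1.77
eef_pos: [504.3, 131.0, 239.2]
tool_rot: [-3.142, 0.0, 0.452]
force: [0.0, -0.6, 0.3]
width: 85.3
```

Call:
step_arm --deltas '[[[1,0.7,30,0,0,0,0],[1,0,12.8,0,0,0,0],[1,0,0,-20,0,0,0],[1,0,0,-20,0,0,0],[1,0,0,0,0,0,0],[1,0,0,0,0,0,0]]]'

```text
clock: 2.27
eef_pos: [504.8, 170.9, 198.6]
tool_rot: [3.141, 0.003, 0.451]
force: [0.3, -0.7, 0.7]
width: 85.0
```

Run:
```python
from cell import ctrl
import cv2
s=ctrl.read_state();print(s)
p,d=ctrl.get_image("wrist");cv2.imwrite("pics/w1.png",p[:,:,::-1])
```

```text
{'clock': 2.2667, 'qpos': array([-0.37200863,  0.51535042, -0.01100341,  1.88603458,  0.00871595,
        0.74329755, -1.50788269]), 'qd': array([ 0.00619221, -0.02805028, -0.00101705, -0.03152829, -0.00137342,
        0.00270057, -0.00138819]), 'tau': array([-3.60173229e-01, -4.52684498e+01,  3.06136329e-01, -1.49231645e+01,
       -4.12276349e-03, -1.89857511e-02, -4.69668771e-05]), 'eef_pos': array([504.76806596, 170.94564638, 198.57231248]), 'tool_rot': array([3.14132938e+00, 3.07057606e-03, 4.50930593e-01]), 'force': array([ 0.29067365, -0.74493756,  0.65710419]), 'torque': array([ 0.02420646, -0.00992747, -0.01395758]), 'width': 84.97346991860144}
```

View pics/w1.png

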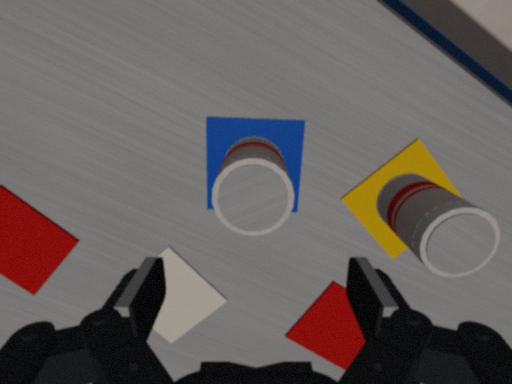

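The wrist view shows the blue-mat tin's lid at (253,197), centred between the fingers, which are symmetric about column 256. Descending.

Call:
step_arm --deltas '[[[1,0,0,-30,0,0,0],[1,0,0,-30,0,0,0],[1,0,0,-30,0,0,0],[1,0,0,-25,0,0,0],[1,0,0,-20,0,0,0],[1,0,0,-9.3,0,0,0],[1,0,0,0,0,0,0],[1,0,0,0,0,0,0]]]'

```text
clock: 2.98
eef_pos: [506.4, 172.0, 55.9]
tool_rot: [3.141, -0.001, 0.451]
force: [0.6, 0.1, 0.6]
width: 85.5
```

Call:
step_arm --deltas '[[[0,0,0,0,0,0,0],[0,0,0,0,0,0,0],[0,0,0,0,0,0,0],[0,0,0,0,0,0,0],[0,0,0,0,0,0,0],[0,0,0,0,0,0,0],[0,0,0,0,0,0,0],[0,0,0,0,0,0,0]]]'

```text
clock: 3.65
eef_pos: [506.5, 172.9, 57.0]
tool_rot: [-3.141, -0.003, 0.452]
force: [-1.1, 1.5, 7.2]
width: 63.2
```

Gripped at 63 mm. Lifting 50 mm.

Call:
step_arm --deltas '[[[0,0,0,5,0,0,0],[0,0,0,10,0,0,0],[0,0,0,15,0,0,0],[0,0,0,15,0,0,0],[0,0,0,5,0,0,0],[0,0,0,0,0,0,0],[0,0,0,0,0,0,0],[0,0,0,0,0,0,0],[0,0,0,0,0,0,0],[0,0,0,0,0,0,0]]]'

```text
clock: 4.48
eef_pos: [505.0, 171.8, 104.3]
tool_rot: [-3.141, 0.001, 0.452]
force: [0.9, 0.6, -3.3]
width: 62.7
```

Run:
```python
from cell import ctrl
import cv2
s=ctrl.read_state();print(s)
for i in range(8):
    p,d=ctrl.get_image("wrist");s=ctrl.read_state();print(s['force'].round(2),s['tau'].round(2)[[1,3]],s['eef_pos'].round(1))
```

```text
{'clock': 4.4833, 'qpos': array([-0.37284637,  0.6605217 , -0.01161856,  1.95999628,  0.01428534,
        0.52261669, -1.51343909]), 'qd': array([-5.26876767e-04, -7.93829959e-05, -2.17954073e-03, -2.26852477e-03,
       -1.45448255e-03,  1.26279772e-04,  1.45145823e-03]), 'tau': array([ 7.01002267e-03, -5.20358455e+01,  6.12280928e-01, -1.21181872e+01,
        7.34066212e-03,  1.41434392e-02, -4.15892907e-05]), 'eef_pos': array([505.00278855, 171.81436112, 104.28968634]), 'tool_rot': array([-3.14149266e+00,  1.46172897e-03,  4.51767817e-01]), 'force': array([ 0.92882248,  0.59583116, -3.33688369]), 'torque': array([0.05733353, 0.01688496, 0.01990989]), 'width': 62.71798067971371}
[-1.    0.47 -3.72] [-51.95 -12.1 ] [505.1 171.9 104.3]
[-0.21 -0.23 -3.7 ] [-51.89 -12.1 ] [505.2 171.9 104.5]
[ 0.94  0.07 -3.46] [-51.85 -12.11] [505.3 172.  104.6]
[ 0.62  1.03 -3.5 ] [-51.82 -12.11] [505.3 172.  104.7]
[ 0.74  0.65 -2.81] [-51.8  -12.12] [505.4 172.  104.7]
[-0.31 -0.18 -3.69] [-51.8  -12.13] [505.4 172.  104.8]
[ 0.19  0.18 -3.17] [-51.8  -12.14] [505.5 172.  104.9]
[ 0.89  0.14 -2.8 ] [-51.8  -12.14] [505.5 172.  105. ]
```

Blue reads about -3.3 N net, against roughly +0.65 N unloaded. Setting it back.

Call:
step_arm --deltas '[[[0,0,0,-12,0,0,0],[0,0,0,-12,0,0,0],[0,0,0,-10,0,0,0],[0,0,0,-6,0,0,0],[0,0,0,-4,0,0,0],[0,0,0,-3,0,0,0],[0,0,0,-2,0,0,0],[0,0,0,0,0,0,0],[0,0,0,0,0,0,0],[0,0,0,0,0,0,0]]]'

```text
clock: 5.72
eef_pos: [505.5, 172.1, 57.1]
tool_rot: [3.142, -0.0, 0.452]
force: [-2.5, -1.0, 5.1]
width: 63.1
```

Call:
step_arm --deltas '[[[0.3,0,0,0,0,0,0],[1,0,0,0,0,0,0],[1,0,0,0,0,0,0],[1,0,0,0,0,0,0],[1,0,0,0,0,0,0],[1,0,0,0,0,0,0],[1,0,0,0,0,0,0],[1,0,0,0,0,0,0]]]'

```text
clock: 6.38
eef_pos: [505.5, 172.0, 55.9]
tool_rot: [3.142, 0.0, 0.452]
force: [-0.5, 0.2, -0.5]
width: 85.4
```

Call:
step_arm --deltas '[[[1,0,0,10,0,0,0],[1,0,0,20,0,0,0],[1,0,0,30,0,0,0],[1,0,0,30,0,0,0],[1,0,0,30,0,0,0],[1,0,0,24,0,0,0],[1,0,0,0,0,0,0],[1,0,0,0,0,0,0]]]'

```text
clock: 7.05
eef_pos: [506.4, 172.3, 202.1]
tool_rot: [3.141, -0.004, 0.452]
force: [-0.0, -0.1, 0.1]
width: 85.6
```

```bash
cat > look.py <<'E'
import sys
from cell import ctrl
from h import *
s=ctrl.read_state();print(s['clock'],s['eef_pos'].round(1),s['force'].round(2),s['width'])
for n in("top","scene"):
    p,d=ctrl.get_image(n);cv2.imwrite(f"pics/{n}{sys.argv[1]}.png",p[:,:,::-1]);W=cloud(ctrl.camera_info(n),d);ok=d>0
    for nm,x,y in(("blue",505.5,172),("yellow",543.2,5.8),("green",567.9,-229.5)):
        q=W[ok&(W[...,2]>95)&(W[...,2]<112)&(np.hypot(W[...,0]-x,W[...,1]-y)<60)]
        if len(q)<60: print(n,nm,"few");continue
        c,r=cv2.minEnclosingCircle(q[:,:2].astype(np.float32));print(n,nm,len(q),np.round(c,1),round(r,1),q[:,2].mean().round(1))
E
python3 look.py 1
```

```text
7.05 [506.4 172.3 202.1] [-0.01 -0.1   0.05] 85.5672391420653
top blue 475 [505.1 169.9] 31.8 103.8
top yellow 478 [543.3   5.4] 32.0 104.1
top green 486 [ 568.1 -230. ] 32.0 103.9
scene blue 369 [505.3 172.4] 34.0 103.6
scene yellow 334 [543.9   6.2] 33.3 103.6
scene green 284 [ 569.2 -227.1] 34.1 103.5
```

View pics/scene1.png

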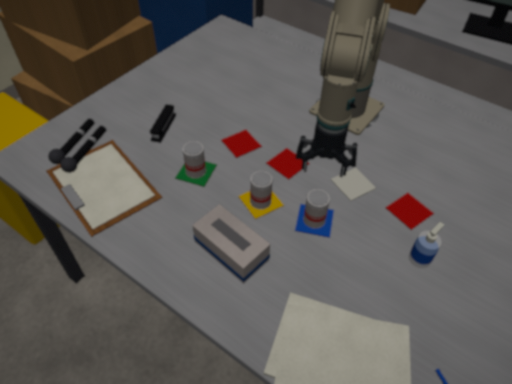

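Blue is back upright in place (scene ≈ (318,205), lid 103.7 mm high). On to yellow.

Call:
step_arm --deltas '[[[1,7.7,-33.2,0,0,0,0],[1,7.5,-33.2,0,0,0,0],[1,7.5,-33.2,0,0,0,0],[1,7.5,-33.3,0,0,0,0],[1,7.5,-33.3,0,0,0,0],[1,0,0,0,0,0,0],[1,0,0,0,0,0,0],[1,0,0,0,0,0,0]]]'

```text
clock: 7.82
eef_pos: [542.3, 6.2, 198.8]
tool_rot: [-3.14, 0.002, 0.452]
force: [0.7, 0.2, -0.2]
width: 85.3
```

Call:
step_arm --deltas '[[[1,0,0,-30,0,0,0],[1,0,0,-30,0,0,0],[1,0,0,-30,0,0,0],[1,0,0,-25,0,0,0],[1,0,0,-20,0,0,0],[1,0,0,-10,0,0,0],[1,0,0,0,0,0,0],[1,0,0,0,0,0,0]]]'

```text
clock: 8.48
eef_pos: [543.0, 6.9, 54.9]
tool_rot: [-3.141, 0.001, 0.453]
force: [0.2, 1.4, 0.3]
width: 85.3
```

Call:
step_arm --deltas '[[[0,0,0,0,0,0,0],[0,0,0,0,0,0,0],[0,0,0,0,0,0,0],[0,0,0,0,0,0,0],[0,0,0,0,0,0,0],[0,0,0,0,0,0,0],[0,0,0,0,0,0,0],[0,0,0,0,0,0,0]]]'

```text
clock: 9.15
eef_pos: [544.0, 6.5, 56.7]
tool_rot: [3.141, -0.002, 0.452]
force: [-1.5, 1.0, 6.3]
width: 62.8
```

Call:
step_arm --deltas '[[[0,0,0,5,0,0,0],[0,0,0,10,0,0,0],[0,0,0,15,0,0,0],[0,0,0,15,0,0,0],[0,0,0,5,0,0,0],[0,0,0,0,0,0,0],[0,0,0,0,0,0,0],[0,0,0,0,0,0,0],[0,0,0,0,0,0,0],[0,0,0,0,0,0,0]]]'

```text
clock: 9.98
eef_pos: [542.7, 5.8, 104.3]
tool_rot: [-3.141, 0.001, 0.452]
force: [0.2, -0.1, -2.3]
width: 62.9
```

```bash
cat > heft.py <<'E'
from cell import ctrl
import numpy as np
F=[]
for i in range(8):
    ctrl.get_image("wrist");s=ctrl.read_state();F.append(s['force'])
print(np.mean(F,0).round(2),np.std(F,0).round(2),s['eef_pos'].round(1),s['width'],s['tau'].round(2))
E
python3 heft.py
```

```text
[ 0.14 -0.27 -2.11] [0.18 0.49 0.51] [543.2   5.8 105. ] 63.070672692787724 [-0.000e+00 -5.201e+01  5.400e-01 -1.227e+01  1.000e-02  1.000e-02
  0.000e+00]
```

Yellow reads about -2.1 N, so it is lighter. Setting it back.

Call:
step_arm --deltas '[[[0,0,0,-12,0,0,0],[0,0,0,-12,0,0,0],[0,0,0,-10,0,0,0],[0,0,0,-6,0,0,0],[0,0,0,-4,0,0,0],[0,0,0,-3,0,0,0],[0,0,0,-2,0,0,0],[0,0,0,0,0,0,0],[0,0,0,0,0,0,0],[0,0,0,0,0,0,0]]]'

```text
clock: 11.22
eef_pos: [543.1, 5.8, 56.8]
tool_rot: [3.142, -0.0, 0.452]
force: [-2.5, -0.5, 6.0]
width: 63.0
```

Call:
step_arm --deltas '[[[0.3,0,0,0,0,0,0],[1,0,0,0,0,0,0],[1,0,0,0,0,0,0],[1,0,0,0,0,0,0],[1,0,0,0,0,0,0],[1,0,0,0,0,0,0],[1,0,0,0,0,0,0],[1,0,0,0,0,0,0]]]'

```text
clock: 11.88
eef_pos: [543.3, 5.8, 56.0]
tool_rot: [-3.142, -0.0, 0.452]
force: [0.8, -0.5, -0.6]
width: 85.0
```

Call:
step_arm --deltas '[[[1,0,0,10,0,0,0],[1,0,0,20,0,0,0],[1,0,0,30,0,0,0],[1,0,0,30,0,0,0],[1,0,0,30,0,0,0],[1,0,0,24,0,0,0],[1,0,0,0,0,0,0],[1,0,0,0,0,0,0]]]'

```text
clock: 12.55
eef_pos: [544.2, 5.8, 202.1]
tool_rot: [3.14, -0.004, 0.452]
force: [-0.2, -0.1, -0.8]
width: 85.0
```

```bash
python3 look.py 2
```

```text
12.55 [544.2   5.8 202.1] [-0.22 -0.12 -0.84] 85.04249919536132
top blue 490 [505.7 170.2] 32.5 103.9
top yellow few
top green 487 [ 568.5 -230.4] 32.3 104.1
scene blue 370 [506.5 171.6] 33.1 103.7
scene yellow 331 [542.7   5.9] 34.7 103.7
scene green 282 [ 568.4 -227.4] 32.9 103.7
```

View pics/scene2.png

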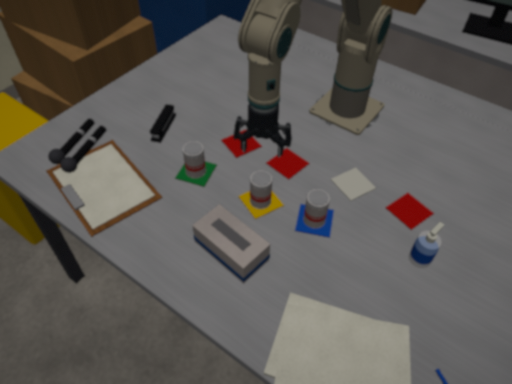

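Yellow is back upright on its mat at (261,190). On to green.

Call:
step_arm --deltas '[[[1,3.6,-33.6,0,0,0,0],[1,3.6,-33.6,0,0,0,0],[1,3.6,-33.6,0,0,0,0],[1,3.6,-33.6,0,0,0,0],[1,3.5,-33.7,0,0,0,0],[1,3.5,-33.7,0,0,0,0],[1,3.5,-33.7,0,0,0,0],[1,0,0,0,0,0,0],[1,0,0,0,0,0,0],[1,0,0,0,0,0,0]]]'

```text
clock: 13.48
eef_pos: [567.3, -228.7, 198.5]
tool_rot: [-3.139, 0.002, 0.452]
force: [-0.3, 0.9, -0.5]
width: 85.6
```

Call:
step_arm --deltas '[[[1,0,0,-30,0,0,0],[1,0,0,-30,0,0,0],[1,0,0,-30,0,0,0],[1,0,0,-25,0,0,0],[1,0,0,-20,0,0,0],[1,0,0,-10,0,0,0],[1,0,0,0,0,0,0],[1,0,0,0,0,0,0]]]'

```text
clock: 14.15
eef_pos: [568.3, -228.5, 55.0]
tool_rot: [-3.141, 0.0, 0.453]
force: [0.3, 0.6, -0.2]
width: 85.2
```

Call:
step_arm --deltas '[[[0,0,0,0,0,0,0],[0,0,0,0,0,0,0],[0,0,0,0,0,0,0],[0,0,0,0,0,0,0],[0,0,0,0,0,0,0],[0,0,0,0,0,0,0],[0,0,0,0,0,0,0],[0,0,0,0,0,0,0]]]'

```text
clock: 14.82
eef_pos: [568.9, -229.3, 57.0]
tool_rot: [3.141, -0.002, 0.452]
force: [-0.9, 1.4, 4.9]
width: 62.9
```

Call:
step_arm --deltas '[[[0,0,0,5,0,0,0],[0,0,0,10,0,0,0],[0,0,0,15,0,0,0],[0,0,0,15,0,0,0],[0,0,0,5,0,0,0],[0,0,0,0,0,0,0],[0,0,0,0,0,0,0],[0,0,0,0,0,0,0],[0,0,0,0,0,0,0],[0,0,0,0,0,0,0]]]'

```text
clock: 15.65
eef_pos: [567.6, -229.5, 104.1]
tool_rot: [-3.14, 0.001, 0.452]
force: [0.2, -0.6, -4.5]
width: 62.8
```

```bash
python3 heft.py
```

```text
[-0.17 -0.15 -5.11] [0.67 0.58 0.51] [ 568.1 -229.7  105. ] 62.546544943939004 [ 0.000e+00 -5.950e+01  4.900e-01 -1.526e+01  1.000e-02  1.000e-02
 -0.000e+00]
```

Green reads -5.1 N (about 520 g), against blue at about 340 g and yellow at about 215 g, so green is the heaviest. I'll stand it back as asked and then pick it up again.

Call:
step_arm --deltas '[[[0,0,0,-12,0,0,0],[0,0,0,-12,0,0,0],[0,0,0,-10,0,0,0],[0,0,0,-6,0,0,0],[0,0,0,-4,0,0,0],[0,0,0,-3,0,0,0],[0,0,0,-2,0,0,0],[0,0,0,0,0,0,0],[0,0,0,0,0,0,0],[0,0,0,0,0,0,0]]]'

```text
clock: 16.88
eef_pos: [567.7, -229.4, 57.1]
tool_rot: [-3.141, 0.0, 0.452]
force: [-4.2, 2.0, 6.2]
width: 62.3
```

Call:
step_arm --deltas '[[[0.3,0,0,0,0,0,0],[1,0,0,0,0,0,0],[1,0,0,0,0,0,0],[1,0,0,0,0,0,0],[1,0,0,0,0,0,0],[1,0,0,0,0,0,0],[1,0,0,0,0,0,0],[1,0,0,0,0,0,0],[1,0,0,0,0,0,0],[1,0,0,0,0,0,0]]]'

```text
clock: 17.72
eef_pos: [568.1, -229.7, 56.0]
tool_rot: [3.142, -0.0, 0.452]
force: [-0.1, -0.0, -0.1]
width: 85.5
```

```bash
python3 heft.py; python3 look.py 3
```

```text
[-0.13  0.25  0.12] [0.54 0.44 0.47] [ 568.1 -229.7   56. ] 85.08988423007656 [ 0.000e+00 -5.820e+01  5.300e-01 -1.243e+01  1.000e-02  0.000e+00
  0.000e+00]
18.1167 [ 568.1 -229.7   56. ] [-0.2   0.06  0.19] 85.08988423007656
top blue 494 [505.5 169.7] 32.3 103.8
top yellow 481 [542.9   4.1] 31.9 104.0
top green 85 [ 553.6 -216.7] 35.9 103.8
scene blue 366 [505.5 171.8] 33.7 103.7
scene yellow 331 [543.2   5.2] 33.9 103.8
scene green 245 [ 573.4 -227.8] 58.1 104.2
```

View pics/scene3.png

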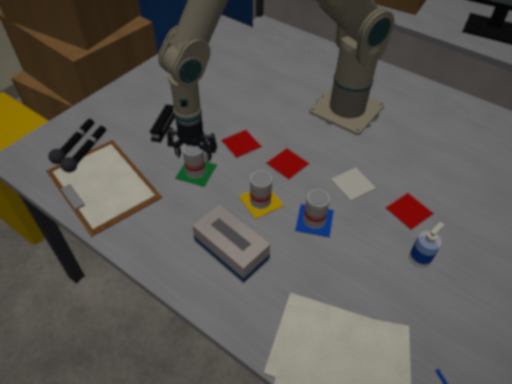

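Green stands on its mat at (195,160) with the jaws open, and the unloaded force is about 0. Regripping and lifting it 200 mm.

Call:
step_arm --deltas '[[[0,0,0,0,0,0,0],[0,0,0,0,0,0,0],[0,0,0,0,0,0,0],[0,0,0,0,0,0,0],[0,0,0,0,0,0,0],[0,0,0,0,0,0,0],[0,0,0,0,0,0,0],[0,0,0,0,0,0,0]]]'

```text
clock: 18.88
eef_pos: [568.1, -229.2, 56.4]
tool_rot: [-3.141, -0.0, 0.452]
force: [-1.8, 2.8, 7.1]
width: 63.1
```

Call:
step_arm --deltas '[[[0,0,0,5,0,0,0],[0,0,0,10,0,0,0],[0,0,0,20,0,0,0],[0,0,0,25,0,0,0],[0,0,0,30,0,0,0],[0,0,0,30,0,0,0],[0,0,0,30,0,0,0],[0,0,0,25,0,0,0],[0,0,0,15,0,0,0],[0,0,0,10,0,0,0]]]'

```text
clock: 19.72
eef_pos: [568.5, -230.1, 258.5]
tool_rot: [3.139, -0.002, 0.451]
force: [0.6, -0.4, -6.0]
width: 62.8
```

Call:
step_arm --deltas '[[[0,0,0,5,0,0,0],[0,0,0,0,0,0,0],[0,0,0,0,0,0,0],[0,0,0,0,0,0,0],[0,0,0,0,0,0,0],[0,0,0,0,0,0,0],[0,0,0,0,0,0,0],[0,0,0,0,0,0,0]]]'

```text
clock: 20.38
eef_pos: [568.0, -229.7, 260.6]
tool_rot: [-3.141, 0.0, 0.452]
force: [0.5, 0.3, -4.7]
width: 63.0
```

```bash
python3 heft.py; python3 look.py 4
```

```text
[ 0.31 -0.05 -4.6 ] [0.28 0.65 0.53] [ 568.1 -229.6  261. ] 62.9091251563296 [ 1.000e-02 -5.513e+01  3.700e-01 -2.080e+01  1.000e-02  1.000e-02
  0.000e+00]
20.7833 [ 568.1 -229.6  261. ] [ 0.19  0.01 -3.58] 62.9091251563296
top blue 493 [505.3 169.9] 32.1 104.0
top yellow 483 [542.9   4.1] 32.2 103.9
top green few
scene blue 366 [506.9 170.7] 33.1 104.0
scene yellow 333 [542.8   5.1] 34.9 103.7
scene green few
```

View pics/scene4.png

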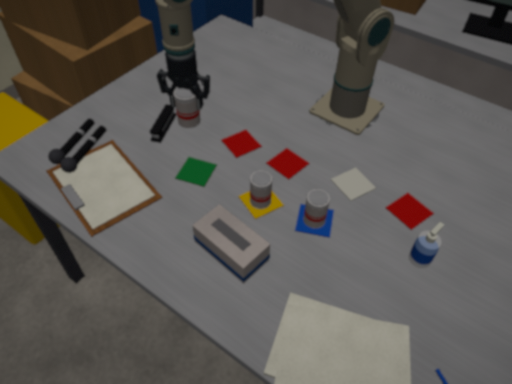

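View pics/top4.png

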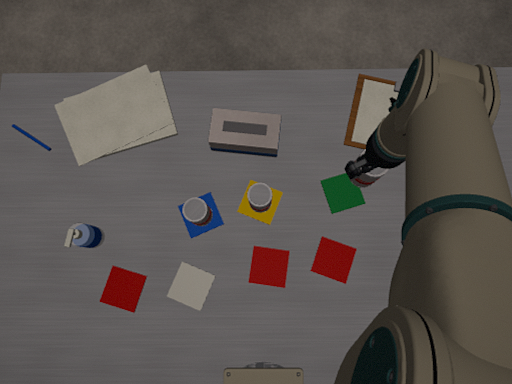

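The green tin is held upright with its underside about 208 mm above the desk, at (187,108) in the scene view. Blue and yellow are on their mats and the bystanders are untouched.

Run:
```python
from cell import ctrl
print(ctrl.finish_job())
```

```text
the job is handed in; nothing more can be done
None
```

I hefted the tins in the order blue, yellow, green, lifting each 50 mm and standing it back on its spot. The green-mat tin is the heaviest, and I handed the job in at about 21 s while holding it up in the gripper.

- **Weights:** wrist force gave blue about 3.3 N (340 g), yellow about 2.1 N (215 g) and green 4.6 to 5.1 N (470 to 520 g). The readings vary by about 0.5 N each, and the unloaded zero drifted by up to about 0.8 N. The gap between green and blue (about 1.5 N) is still clear of both.
- **Final hold:** the gripper opening reads 63 mm, the tool is vertical, and the tin's underside works out at about 208 mm above the desk.
- **Lighter tins:** both stand upright with their lids at 104 mm. They measure within about 2 mm of where they started. The top and scene cameras disagree by 1 to 2 mm in y, which is about the calibration accuracy.
- **Bystanders:** the bottle, stapler and mask box look unmoved in the last pictures; the arm hid the stapler in the top view, so that one rests on the scene view alone. I checked them by eye, not by measurement.

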